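# Run a block under the drill guide to the click stop

## Task

Set the squat wooden block down in the pocket of the drilling jig's sliding carriage, then let go of it, take the carriage by its handle and slide it along the rail so that the block passes under the bridge, until you feel the ball click into its notch. Stop there and finish while still gripping the handle, keeping the carriage in the notch ready for drilling; leave the jar, the screwdriver and the thin strip of wood where they are.

Things in the scene. Friction and masses are not known exactly. Their poses are not given: they have to be found in the camera images.
- block_center (a point): centre of the loose wooden block to be drilled, 38 (its x) x 60 (its y) x 50 mm high (its z), bare pale wood, about 75 g, standing on the bench to the right of the jig (-y side) turned up to 0.8 rad either way. It is the only squat block.
- board: drilling jig, fixed: plywood base 170 x 460 x 18 mm with an aluminium rail 56 mm wide along its y axis (rail top 40 mm above the bench). Origin on the bench, under the pocket's centre when the carriage joint reads 0; the base runs from y = -180 to +280 mm. Bridge over the rail at y = +170 mm, small end stop at y = +276 mm.
- bridge (a point): centre of the underside of the dark steel bridge over the rail, 112 mm above the bench; 50 mm long along y, posts 12 mm thick at x = +-68 mm, brass guide bush on top reaching 136 mm above the bench. A block standing properly in the pocket passes under with 9 mm to spare.
- carriage (a joint): travel of the carriage, m, along the board's +y, 0 to 0.225 (end). Starts at 0 to 0.03, clear of the bridge; slides with 1 to 2 N of friction, stays where left. The unseen notch, set afresh for each job, catches it somewhere from 0.15 to 0.19: it draws the carriage in over the last 4 mm (up to 6 N), then resists going on (or back) with up to 9 N; pushed past, it can be slid back in.
- pocket (a point): centre of the floor of the carriage's pocket, 52.5 mm above the bench, moving with the carriage; axes parallel to the board's. The pocket is open on top, 43 mm (x) by 65 mm (y) inside, with lips 6 mm thick and 8 mm high, so the block stands in it with 2.5 mm of play on each side, its long side along the rail.
- handle_grip (a point): centre of the carriage's handle, an upright dark wooden block 40 (x) by 24 (y) by 50 mm high, standing on the carriage plate 130 mm behind the pocket's centre (-y). This point is 25 mm above the plate, 77.5 mm above the bench; axes as the board's. Free on all sides: take it from above, fingers closing along the rail (y) on its 24 mm width, or across it.
- block: the same loose block as block_center; origin at the centre of its underside.
- ball (a joint): height of the spring-loaded detent ball, m, shown by a 7 mm steel pin in the carriage plate between handle and pocket: about 0 while the ball rides on the flat of the rail, about -0.004 when it sits in the notch. Readings are noisy; the force on the fingers tells the same.
- offcut_center (a point): centre of a thin strip of wood, 22 x 130 x 18 mm, lying on the bench: leave it alone.
- jar_center (a point): centre of a closed glass jar, 68 mm across, 85 mm high: leave it alone.
- driver_grip (a point): handle of a screwdriver lying on the bench: leave it alone.
Not all that is in view belongs to the job. Of the things shaped like the block, the wooden one is meant.

How it is judged:
By the outcome, as a careful person would: the job done as asked, in the order asked, and still so for the second after the job is handed in, while the arm keeps its last pose, push and grip.
It also fails if it takes over 64 s, if anything falls off the work surface, if the arm or the gripper's body presses on something with over 40 N, if the wrist force passes 120 N, or if a joint passes its speed limit or range.

## Robot

A 7-joint arm with a two-finger parallel gripper is mounted at the origin on the work surface. World frame = base frame: x ahead of the robot, y to its left, z up, the work surface at z = 0. Lengths are in mm, angles in rad, forces in N, time in s.
With the tool pointing down it reaches from about 400 to 850 mm from the base axis. Payload 4.4 kg.
Tool frame: the origin (TCP) lies between the finger pads; the fingertips stand 11 mm ahead of it and the grasp point (between the pads) lies 8 mm behind it; x points along the fingers, y is the direction in which the jaws open and shut, and the axes are right-handed (so a half turn about x gives the same grasp; the last joint's range is limited). The gripper opens to 94 mm and grips with 3 to 60 N. Pads are 16 mm wide; open, the fingers measure 119 mm over their backs; the gripper's body (75 mm by 177 mm) begins 78 mm behind the grasp point.
Start: joints at [1.04, 0.628, 0.038, 1.517, -0.027, 0.996, -0.02], TCP at [291.388, -581.043, 189.378] pointing down, gripper open.
Joint ranges: [-3.06, 3.06], [-0.37, 2.12], [-1.25, 1.32], [0.18, 2.47], [-1.1, 4.24], [0.23, 1.98], [-2.94, 2.94]. Speed limits (rad/s): [2.57, 2.57, 3.14, 3.14, 3.14, 3.14, 3.14].

## Interface

Orientations are given as a 3x3 rotation matrix whose columns are the frame's x, y, z axes.
In Python, from cell import arm, viewer, close_job gives the robot as it stands.
- The arm moves only by the tool jog_arm, never from a script. Its argument "plan" is a list of rows, each a list of 7 numbers: the shift along the tool's x, y, z in cm, then the turn, a rotation vector about the tool's x, y, z in rad, then the closure, from -1 (fully open) to 1 (shut), so that 0 is half open. A call has 1 to 12 rows; each row is the pose to reach, as a shift and turn from the pose commanded when the call began, along the tool's axes at that moment; what a row does not reach only later rows make up. A row lasts 1/10 s, in which the tool goes at most 50 mm and 8.59 degrees, less where a joint would pass 70% of its speed; a pose out of reach is approached as far as the arm can. A call with a gripper value outside its range is refused whole. The fingers move at their own pace and stop on an object; "grip_force" is the grip in N (left out, the last holds). Time passes only in rows, so rows that repeat a pose let the fingers close. It gives the time, the measured TCP pose, the force and the opening at its end, in the units of the state.
- arm.get_state(): the state, without advancing time (a new reading comes with each control period).
- viewer.grab_frame(name): name is "side" or "top"; returns (picture, depth): 384x512x3 uint8, blue, green, red; 384x512 float32, mm along the optical axis (not along the pixel's ray), 0 where there is no reading.
- viewer.calibration(name): a dict with "fx", "fy", "cx", "cy" (pixels), "rvec" (rotation vector, rad) and "tvec" (3), from world to camera coordinates, as OpenCV has them. Camera axes: x right, y down, z forward; pixel columns grow to the right and rows downward; lengths in mm; the calibration is good to about 2 mm. A picture is of the moment at which its call begins. calibration takes no time and is no camera call.
- close_job(): hands the job in, once; it reports no verdict.
The state is a dict: "clock": time; "joints": joint angles; "joint_velocities": joint speeds; "joint_torque": joint torques, N m; "ee_pos": TCP position; "orientation": TCP orientation; "wrist_force": force on the tool from outside, world axes, zero at the start; "ft_torque": the same for the moment, N m; "opening": opening from 0.0 (shut) to 1.0 (fully open).
Only numpy, scipy, OpenCV 4.12 (cv2) and the standard library are available. Lean on these libraries where they do the work, as an engineer would, in place of code of your own. Each camera call takes 0.05 s, during which the arm holds its last target.

## Working session

There is one attempt and no reset: what is moved stays moved. The work goes in short steps, Python scripts to look and compute and a tool call to move; the robot and the scene stay as the last step left them, time stands still between calls to the robot, and variables do not carry over. Pictures are saved under pics/ and viewed, and the job is handed in when it is done.

Besides the shell and the picture viewer there is one more tool, called after "Call:" by a JSON object that holds its "fn" and its "kwargs". jog_arm: Moves the arm, as the interface text tells. Its arguments: {"type":"object","properties":{"plan":{"type":"array"},"grip_force":{"type":"number"}},"required":["plan"]}

```bash
mkdir -p pics; ls; cat > h.py <<'E'
import numpy as np, cv2
from cell import arm, viewer
def cal(n):
    c=viewer.calibration(n); R=cv2.Rodrigues(np.array(c['rvec'],float))[0]; return c,R,np.array(c['tvec'],float).ravel()
def grab(n,tag):
    im,d=viewer.grab_frame(n); np.savez('%s.npz'%tag,im=im,d=d); cv2.imwrite('pics/%s.png'%tag,im); return im,d
def cloud(n,d):
    c,R,t=cal(n); v,u=np.mgrid[:d.shape[0],:d.shape[1]]
    P=np.stack([(u-c['cx'])/c['fx']*d,(v-c['cy'])/c['fy']*d,d],-1); return (P-t)@R
def onz(n,u,v,z):
    c,R,t=cal(n); r=R.T@np.array([(u-c['cx'])/c['fx'],(v-c['cy'])/c['fy'],1]); o=-R.T@t; return o+r*(z-o[2])/r[2]
def proj(n,p):
    c,R,t=cal(n); q=R@np.array(p)+t; return q[0]/q[2]*c['fx']+c['cx'],q[1]/q[2]*c['fy']+c['cy']
E
python3 - <<'E'
from h import *
for n in('top','side'):
    im,d=grab(n,n+'0'); c,R,t=cal(n); print(n,c['fx'],-R.T@t,R[2])
s=arm.get_state(); print(s)
E
```

```text
pics
top 354.5821775253891 [438.40424883 -82.41874635 979.06687767] [ 0.15388603 -0.02282963 -0.98782483]
side 373.86405549366134 [327.83551446 560.37520916 501.06376336] [ 0.29839278 -0.79995673 -0.52060635]
{'clock': 0.1, 'joints': array([ 1.0402122 ,  0.62928374,  0.03847534,  1.51824965, -0.02700233,
        0.99633799, -0.01998926]), 'joint_velocities': array([-0.00124311, -0.00111999,  0.00077604, -0.00216017,  0.00076901,
       -0.00045546,  0.00078144]), 'joint_torque': array([ 2.58275752e-03, -5.50793195e+01,  1.14753306e+00, -1.87118930e+01,
       -5.21309953e-02,  1.90934516e-02,  3.27809596e-05]), 'ee_pos': array([ 291.07309726, -580.46947676,  188.53304939]), 'orientation': array([[-8.20269387e-04,  4.48215843e-01, -8.93924989e-01],
       [ 1.55703599e-03, -8.93923633e-01, -4.48216592e-01],
       [-9.99998451e-01, -1.75953173e-03,  3.53699901e-05]]), 'wrist_force': array([-0.32492628, -0.33706866,  0.51794202]), 'ft_torque': array([-0.04802679,  0.01597984,  0.00325106]), 'opening': 1.000753487329033}
```

View pics/top0.png

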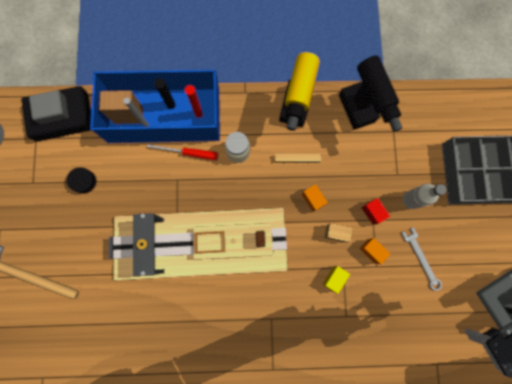

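View pics/side0.png

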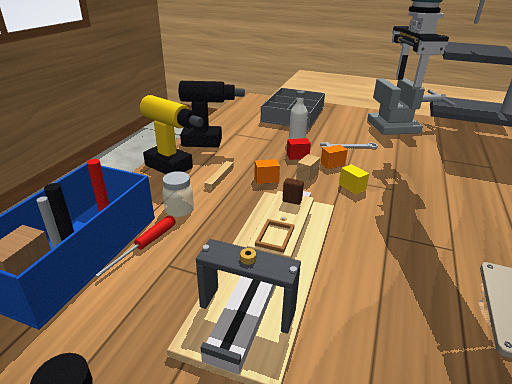

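The top view shows the pale block at about (340,233), between coloured blocks. The handle is at (260,239), the pocket at (209,243) and the bridge at (145,244).

```bash
python3 - <<'E'
import cv2
im=cv2.imread('pics/top0.png')
cv2.imwrite('pics/c1.png',cv2.resize(im[180:290,290:400],None,fx=5,fy=5,interpolation=cv2.INTER_CUBIC))
cv2.imwrite('pics/c2.png',cv2.resize(im[200:285,105:300],None,fx=4,fy=4,interpolation=cv2.INTER_CUBIC))
E
```

```text
(no output)
```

View pics/c1.png

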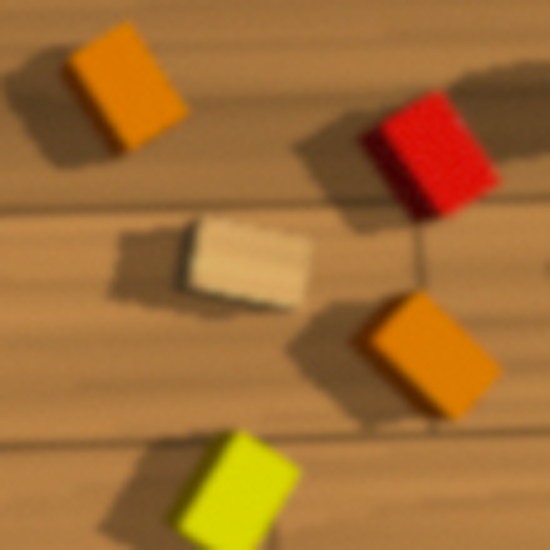

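View pics/c2.png

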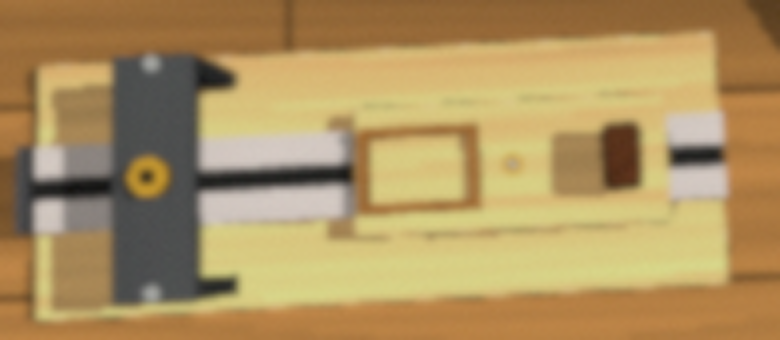

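```bash
python3 - <<'E'
from h import *
z=np.load('top0.npz'); d=z['d']; P=cloud('top',d)
def reg(u0,u1,v0,v1,z0,z1,er=0):
    m=np.zeros(d.shape,np.uint8); Q=P[v0:v1,u0:u1,2]; m[v0:v1,u0:u1]=(Q>z0)&(Q<z1); 
    return m.astype(bool)
def rect(m,name):
    p=P[m]; r=cv2.minAreaRect(p[:,:2].astype(np.float32)); print(name,m.sum(),r,'zmed',np.median(p[:,2]),'mean',p.mean(0))
rect(reg(325,356,220,246,42,60),'block')
for n,b in dict(or1=(300,328,183,213),red=(362,390,197,224),or2=(362,392,236,266),yel=(324,352,262,294)).items(): rect(reg(*b,40,60),n)
rect(reg(252,268,228,250,92,110),'handle')
rect(reg(130,158,210,278,105,125),'bridge')
# crop corners scaled: pocket inner/outer rim
f=lambda x,y:(105+x/4-.375,200+y/4-.375)
print('board corners',[onz('top',*f(*q),18).round(1) for q in((36,66),(714,34),(728,284),(34,320))])
print('bridge bush',onz('top',*f(147,177),136))
pk=[onz('top',*f(*q),60.5).round(1) for q in((356,130),(474,123),(479,206),(360,213))]
print('pocket outer',pk,np.mean(pk,0))
g=lambda x,y:(290+x/5-.4,180+y/5-.4)
print('block top',[onz('top',*g(*q),50).round(1) for q in((200,216),(313,237),(302,308),(188,288))])
hd=[onz('top',*f(*q),102.5).round(1) for q in((603,126),(637,124),(640,187),(606,190))]
print('handle',hd,np.mean(hd,0))
print('z floor bench',np.median(P[300:320,200:300,2]),'plate',np.median(P[236:246,240:250,2]),'base',np.median(P[265:272,190:220,2]))
E
```

```text
block 343 ((497.00732421875, -317.12738037109375), (60.6494026184082, 38.03050994873047), 76.57310485839844) zmed 49.43562020853017 mean [ 496.85944574 -316.44929194   49.30594693]
or1 332 ((593.3425903320312, -257.4913330078125), (59.79014587402344, 38.853885650634766), 31.382211685180664) zmed 49.21728953353766 mean [ 592.69722478 -257.0692917    49.12096047]
red 341 ((552.1177978515625, -422.2762451171875), (60.2033576965332, 38.68450927734375), 29.962982177734375) zmed 49.52289296623153 mean [ 551.6951506  -421.24730055   49.37533038]
or2 359 ((445.7667541503906, -411.7545166015625), (60.18190002441406, 38.41781234741211), 44.16056823730469) zmed 49.38648685153856 mean [ 445.59711709 -411.04281942   49.02703488]
yel 363 ((375.5614318847656, -303.9127197265625), (39.11983871459961, 60.1299934387207), 55.41945266723633) zmed 49.156072003680855 mean [ 375.69778611 -302.95214115   49.06845477]
handle 154 ((484.270263671875, -106.04692077636719), (22.392345428466797, 39.687889099121094), 88.51921081542969) zmed 101.5794336959276 mean [ 482.76203382 -105.69316474  101.45429477]
bridge 
[... 212 characters left out ...]
  18. ]), array([ 568.3, -172.5,   18. ]), array([ 400. , -175.4,   18. ]), array([389.5, 282.9,  18. ])]
bridge bush [475.91646092 175.09922511 136.        ]
pocket outer [array([505.8,  65. ,  60.5]), array([508.4, -11. ,  60.5]), array([455.2, -13.6,  60.5]), array([452.8,  62.4,  60.5])] [480.55  25.7   60.5 ]
block top [array([ 521.9, -290.7,   50. ]), array([ 509.3, -349.9,   50. ]), array([ 472.3, -341.5,   50. ]), array([ 484.3, -282.2,   50. ])]
handle [array([501.3, -93.7, 102.5]), array([ 502. , -114.8,  102.5]), array([ 463.3, -115.5,  102.5]), array([462. , -94.6, 102.5])] [ 482.15 -104.65  102.5 ]
z floor bench -0.7047960438148573 plate 51.52938352485876 base 17.299490890382714
```

```bash
cat >> h.py <<'E'
from scipy.spatial.transform import Rotation as Ro
def go(p,ang):
    """target TCP world pos, jaw angle (tool y) in world rad, tool x down -> shift cm, rotvec, from measured"""
    s=arm.get_state(); R=np.array(s['orientation']); x=np.array([0,0,-1.]); y=np.array([np.cos(ang),np.sin(ang),0]); T=np.stack([x,y,np.cross(x,y)],1)
    print('t',s['clock'],'pos',s['ee_pos'].round(1),'open',round(float(s['opening']),3),'F',s['wrist_force'].round(1))
    print('shift',(R.T@(np.array(p)-s['ee_pos'])/10).round(2),'rot',Ro.from_matrix(R.T@T).as_rotvec().round(3))
E
python3 - <<'E'
from h import *
go((497,-316.3,150),-0.225)
E
```

```text
t 0.1 pos [ 291.1 -580.5  188.5] open 1.001 F [-0.3 -0.3  0.5]
shift [  3.88 -14.38 -30.25] rot [-0.881 -0.001  0.002]
```

Call:
{"fn": "jog_arm", "kwargs": {"plan": [[0,-1.5,-3,-0.09,0,0,-1],[0,-4,-7,-0.24,0,0,-1],[0.5,-6,-12,-0.38,0,0,-1],[1,-8.5,-17,-0.52,0,0,-1],[1.9,-10.5,-22,-0.66,0,0,-1],[2.8,-12.5,-26.5,-0.78,0,0,-1],[3.5,-13.9,-29.3,-0.86,0,0,-1],[3.88,-14.38,-30.25,-0.88,0,0,-1],[3.88,-14.38,-30.25,-0.88,0,0,-1],[3.88,-14.38,-30.25,-0.88,0,0,-1]]}}

```text
clock: 1.1
ee_pos: [496.1, -318.6, 150.4]
orientation: [[-0.001, 0.974, -0.226], [-0.001, -0.226, -0.974], [-1.0, -0.001, 0.001]]
wrist_force: [-0.5, -0.6, 0.6]
opening: 1.001
```

```bash
python3 - <<'E'
from h import *
go((497,-316.3,29),-0.225)
grab('top','top1'); im,_=grab('side','side1')
E
```

```text
t 1.1 pos [ 496.1 -318.6  150.4] open 1.001 F [-0.5 -0.6  0.6]
shift [12.14  0.05 -0.26] rot [-0.003  0.001  0.001]
```

View pics/side1.png

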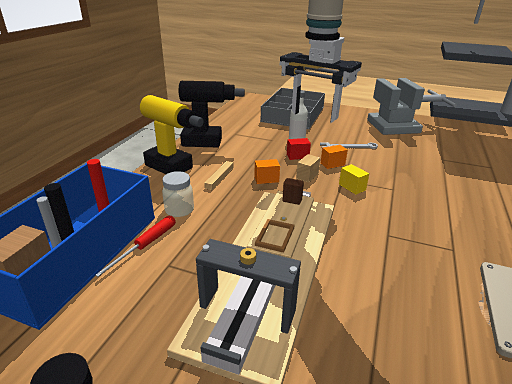

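View pics/top1.png

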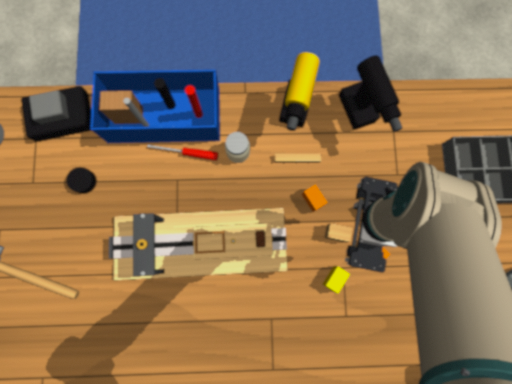

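```bash
python3 - <<'E'
from h import *
print(proj('side',(496,-318,139)), [proj('side',(496+s*53*.974,-318-s*53*.226,139)) for s in(-1,1)])
go((497,-316.3,29),-0.225)
E
```

```text
(np.float64(312.7216032407731), np.float64(127.90266937236592)) [(np.float64(332.29341595630086), np.float64(132.7914744767271)), (np.float64(294.1619026160853), np.float64(123.26667778240949))]
t 1.2 pos [ 495.8 -319.5  150.8] open 1.002 F [-0.2 -0.4  0.3]
shift [12.18  0.05 -0.36] rot [-0.005  0.002  0.   ]
```

Call:
{"fn": "jog_arm", "kwargs": {"plan": [[2,0,0,0,0,0,-1],[4,0,0,0,0,0,-1],[5,0,0,0,0,0,-1],[5,0,0,0,0,0,-1],[5,0,0,0,0,0,-1],[5,0,0,0,0,0,-1]]}}

```text
clock: 1.8
ee_pos: [497.9, -317.6, 101.6]
orientation: [[0.002, 0.974, -0.225], [-0.001, -0.225, -0.974], [-1.0, 0.002, 0.001]]
wrist_force: [-0.2, 0.4, 0.0]
opening: 0.999
```

```bash
python3 - <<'E'
from h import *
go((497,-316.3,29),-0.225)
for i in range(3):
    im,_=grab('side','side2'); go((497,-316.3,29),-0.225)
cv2.imwrite('pics/s2c.png',cv2.resize(im[60:200,230:400],None,fx=4,fy=4,interpolation=cv2.INTER_CUBIC))
print([proj('side',(496.5+s*53*.974,-318-s*53*.226,89)) for s in(-1,1)])
E
```

```text
t 1.8 pos [ 497.9 -317.6  101.6] open 0.999 F [-0.2  0.4  0. ]
shift [ 7.26 -0.13 -0.11] rot [-0.002  0.001 -0.002]
t 1.85 pos [ 497.9 -317.5  101.6] open 1.003 F [ 0.6  0.2 -0.6]
shift [ 7.26 -0.13 -0.1 ] rot [-0.001  0.001 -0.002]
t 1.9 pos [ 497.9 -317.3  101.5] open 0.998 F [-0.1 -0.4  0.4]
shift [ 7.25 -0.12 -0.08] rot [-0.001  0.    -0.002]
t 1.95 pos [ 497.8 -317.2  101.4] open 0.997 F [ 0.  -1.3  0.4]
shift [ 7.24 -0.11 -0.08] rot [-0.001  0.    -0.001]
[(np.float64(329.6352791144019), np.float64(151.17698048280212)), (np.float64(292.64340860628505), np.float64(140.9777366548365))]
```

View pics/s2c.png

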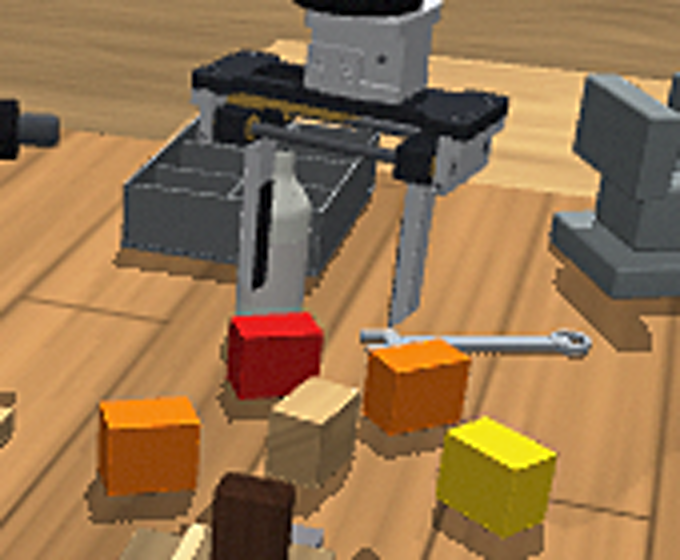

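```bash
python3 - <<'E'
from h import *
z=np.load('side2.npz'); d=z['d']; P=cloud('side',d)
for (u,v) in [(330,130),(331,135),(330,137),(333,125),(293,120),(292,130),(292,135),(294,134),(312,160),(312,166)]: print(u,v,z['im'][v,u],P[v,u].round(0))
m=(P[...,1]<-250)&(P[...,1]>-400)&(P[...,2]>70)&(P[...,2]<140)&(d>0)
m[:, :240]=0
q=P[m]; print(len(q)); 
for a in (q[q[:,0]<500],q[q[:,0]>500]):
    if len(a): print(a.min(0),a.max(0),a[a[:,2]<100].mean(0))
E
```

```text
330 130 [122 120 119] [ 449. -296.  150.]
331 135 [123 121 120] [ 445. -296.  137.]
330 137 [123 121 119] [ 447. -297.  131.]
333 125 [120 118 115] [ 444. -296.  163.]
293 120 [106 103 102] [ 549. -322.  150.]
292 130 [132 129 130] [ 550. -322.  123.]
292 135 [117 119 123] [ 596. -509.   26.]
294 134 [127 129 134] [ 589. -507.   31.]
312 160 [126 192 232] [ 489. -320.   49.]
312 166 [48 73 91] [ 484. -297.   43.]
98
[ 439.92890088 -312.7175097   118.72312185] [ 454.99645093 -293.43968337  139.98866656] [nan nan nan]
[ 542.24348153 -337.60556491  117.71840227] [ 559.01328816 -317.69152115  139.9223409 ] [nan nan nan]<stdin>:8: RuntimeWarning: Mean of empty slice.
  ret = um.true_divide(
```

```bash
python3 - <<'E'
from h import *
z=np.load('side2.npz'); d=z['d']; im=z['im']; P=cloud('side',d)
for u in (291,292,293,331,333,334,336):
    print(u,[(v,int(im[v,u].mean()),*P[v,u].round(0).astype(int)) for v in range(84,142,3)])
E
```

```text
291 [(84, 87, np.int64(558), np.int64(-311), np.int64(245)), (87, 30, np.int64(556), np.int64(-304), np.int64(240)), (90, 46, np.int64(553), np.int64(-297), np.int64(234)), (93, 54, np.int64(554), np.int64(-300), np.int64(226)), (96, 71, np.int64(553), np.int64(-300), np.int64(219)), (99, 110, np.int64(558), np.int64(-322), np.int64(204)), (102, 151, np.int64(558), np.int64(-321), np.int64(197)), (105, 122, np.int64(557), np.int64(-321), np.int64(190)), (108, 126, np.int64(556), np.int64(-320), np.int64(182)), (111, 124, np.int64(556), np.int64(-320), np.int64(174)), (114, 123, np.int64(555), np.int64(-321), np.int64(166)), (117, 119, np.int64(555), np.int64(-321), np.int64(158)), (120, 124, np.int64(554), np.int64(-321), np.int64(150)), (123, 122, np.int64(554), np.int64(-321), np.int64(142)), (126, 122, np.int64(553), np.int64(-320), np.int64(134)), (129, 127, np.int64(553), np.int64(-321), np.int64(126)), (132, 123, np.int64(601), np.int64(-512), np.int64(34)), (135, 118, np.int64(600), np.int64(-513), np.int64(24)), (138, 130, np.int64(600), np.int64(-515), np.int64(13)), (141, 9
[... 6224 characters left out ...]
, np.int64(222)), (108, 89, np.int64(442), np.int64(-298), np.int64(205)), (111, 103, np.int64(442), np.int64(-301), np.int64(197)), (114, 103, np.int64(441), np.int64(-302), np.int64(189)), (117, 99, np.int64(441), np.int64(-306), np.int64(180)), (120, 98, np.int64(440), np.int64(-310), np.int64(171)), (123, 108, np.int64(440), np.int64(-312), np.int64(163)), (126, 138, np.int64(489), np.int64(-706), np.int64(-1)), (129, 153, np.int64(483), np.int64(-678), np.int64(0)), (132, 152, np.int64(478), np.int64(-649), np.int64(1)), (135, 146, np.int64(474), np.int64(-627), np.int64(-1)), (138, 145, np.int64(469), np.int64(-595), np.int64(2)), (141, 134, np.int64(465), np.int64(-576), np.int64(0))]
```

```bash
python3 - <<'E'
from h import *
im,d=grab('top','top2'); P=cloud('top',d)
cv2.imwrite('pics/t2c.png',cv2.resize(im[150:300,290:440],None,fx=4,fy=4,interpolation=cv2.INTER_CUBIC))
print(proj('top',(497,-317,101.5)))
E
```

```text
(np.float64(345.2099989533191), np.float64(230.54374699708748))
```

View pics/t2c.png

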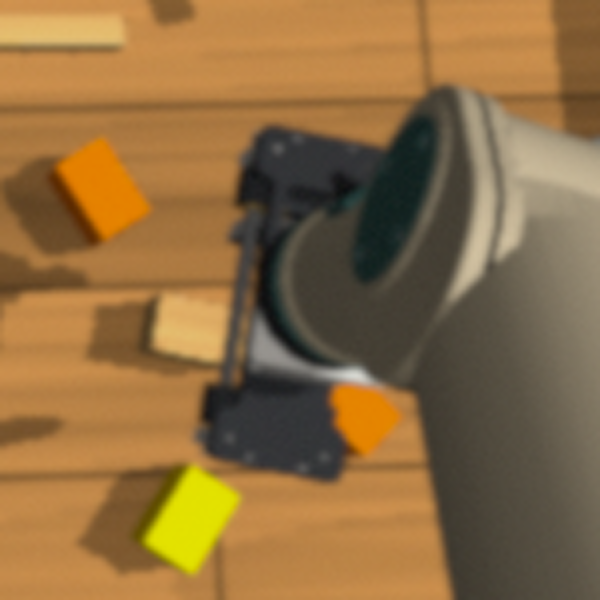

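```bash
python3 - <<'E'
from h import *
for f,n in (('side0','side'),('side1','side'),('side2','side'),('top1','top'),('top2','top')):
    z=np.load(f+'.npz')['d']; P=cloud(n,z)
    e=(291,-581) if f=='side0' else (497,-317)
    m=(np.hypot(P[...,0]-e[0],P[...,1]-e[1])<80)&(P[...,2]>65)&(z>0)
    zz=P[m][:,2]; print(f,len(zz),np.percentile(zz,[0,1,5]).round(1), np.histogram(zz,bins=np.arange(65,330,10))[0])
E
```

```text
side0 2088 [204.1 208.3 223. ] [  0   0   0   0   0   0   0   0   0   0   0   0   0   9  46  59  61  65
  61  67  62  64  70  53 106 156]
side1 3746 [166.5 177.  203.1] [  0   0   0   0   0   0   0   0   0   0  29  49  62  60  60  62  64  69
  62  55 105 344 179 256 348 153]
side2 4378 [117.7 129.6 162.5] [  0   0   0   0   0  21  46  55  55  57  57  59  53  60  45  87 325 156
 227 373 142 137 100 171 186 133]
top1 11283 [164.8 278.3 301. ] [  0   0   0   0   0   0   0   0   0   1   8   8   8   8   2   2   2   5
   2   3  27 249 173 237 792  12]
top2 9036 [114.3 229.9 251.2] [  0   0   0   0   1   5   6   7   5   0   1   1   3   1   3  16 211 150
 122 754  12   9  10 138 162   4]
```

Both cameras put the fingertips about 16 mm above the reported TCP, not 11 mm below it. That is roughly 27 mm off in z, so I'll descend in stages and check the height by vision.

Call:
{"fn": "jog_arm", "kwargs": {"plan": [[2,0,0,0,0,0,-1],[4,-0.05,-0.05,0,0,0,-1],[6,-0.1,-0.08,0,0,0,-1],[7,-0.1,-0.08,0,0,0,-1],[7.2,-0.1,-0.08,0,0,0,-1],[7.2,-0.1,-0.08,0,0,0,-1],[7.2,-0.1,-0.08,0,0,0,-1]]}}

```text
clock: 2.7
ee_pos: [497.3, -316.3, 29.5]
orientation: [[0.001, 0.975, -0.224], [-0.001, -0.224, -0.975], [-1.0, 0.002, 0.0]]
wrist_force: [0.1, 0.1, -0.7]
opening: 0.998
```

```bash
python3 - <<'E'
from h import *
im,d=grab('side','side3'); P=cloud('side',d)
go((497,-316.3,2),-0.225)
cv2.imwrite('pics/s3c.png',cv2.resize(im[90:220,230:400],None,fx=4,fy=4,interpolation=cv2.INTER_CUBIC))
for u in (288,289,290,291,292,293,294,325,327,328,329,330,332): print(u,[tuple(P[v,u].round(0).astype(int)) for v in range(140,182,4)])
E
```

```text
t 2.75 pos [ 497.3 -316.3   29.6] open 1.002 F [ 0.1 -0.9 -0.7]
shift [ 2.76 -0.04  0.  ] rot [-0.001  0.001 -0.002]
288 [(np.int64(583), np.int64(-414), np.int64(51)), (np.int64(558), np.int64(-321), np.int64(82)), (np.int64(557), np.int64(-319), np.int64(72)), (np.int64(556), np.int64(-320), np.int64(60)), (np.int64(577), np.int64(-405), np.int64(4)), (np.int64(572), np.int64(-386), np.int64(1)), (np.int64(565), np.int64(-363), np.int64(0)), (np.int64(557), np.int64(-338), np.int64(2)), (np.int64(551), np.int64(-317), np.int64(1)), (np.int64(546), np.int64(-300), np.int64(-2)), (np.int64(496), np.int64(-106), np.int64(102))]
289 [(np.int64(556), np.int64(-322), np.int64(94)), (np.int64(555), np.int64(-319), np.int64(84)), (np.int64(554), np.int64(-319), np.int64(72)), (np.int64(553), np.int64(-318), np.int64(61)), (np.int64(573), np.int64(-400), np.int64(7)), (np.int64(570), np.int64(-391), np.int64(-1)), (np.int64(562), np.int64(-365), np.int64(0)), (np.int64(556), np.int64(-343), np.int64(-1)), (np.int64(550), np.int64(-321), np.int64(-1)), (np.int64(543), np.int64(-298), np.int6
[... 5074 characters left out ...]
t64(448), np.int64(-383), np.int64(1)), (np.int64(444), np.int64(-361), np.int64(1)), (np.int64(440), np.int64(-341), np.int64(-1)), (np.int64(435), np.int64(-317), np.int64(1))]
332 [(np.int64(442), np.int64(-298), np.int64(124)), (np.int64(441), np.int64(-303), np.int64(111)), (np.int64(440), np.int64(-308), np.int64(98)), (np.int64(439), np.int64(-309), np.int64(87)), (np.int64(448), np.int64(-389), np.int64(36)), (np.int64(446), np.int64(-385), np.int64(26)), (np.int64(445), np.int64(-387), np.int64(13)), (np.int64(443), np.int64(-389), np.int64(-1)), (np.int64(439), np.int64(-368), np.int64(-2)), (np.int64(435), np.int64(-343), np.int64(0)), (np.int64(430), np.int64(-318), np.int64(1))]
```

View pics/s3c.png

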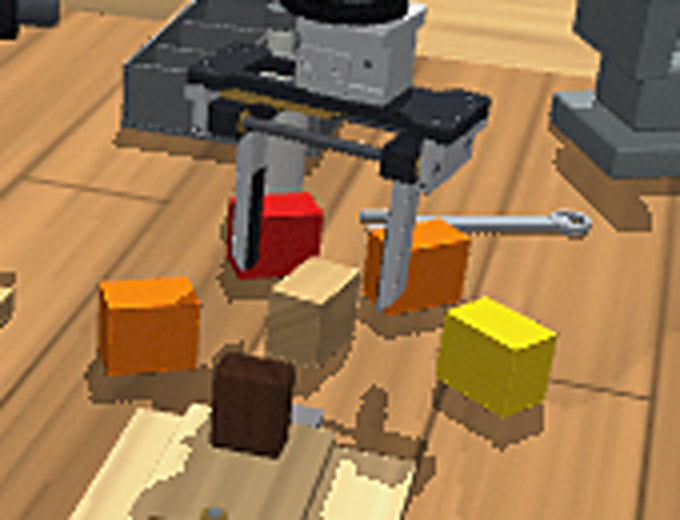

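The crop shows the tips still near z≈45 mm, beside the block's top edge, with the block centred between the fingers. I'll go 27 mm lower and close gently.

Call:
{"fn": "jog_arm", "kwargs": {"plan": [[1,0,0,0,0,0,-1],[2,0,0,0,0,0,-1],[2.7,0,0,0,0,0,-1],[2.7,0,0,0,0,0,-1],[2.7,0,0,0,0,0,-1]]}}

```text
clock: 3.25
ee_pos: [496.4, -315.7, 1.1]
orientation: [[-0.001, 0.975, -0.224], [0.0, -0.224, -0.975], [-1.0, -0.001, -0.0]]
wrist_force: [-0.5, -0.0, 0.3]
opening: 1.0
```

```bash
python3 - <<'E'
from h import *
go((497,-316.3,2),-0.225)
im,d=grab('side','side4')
cv2.imwrite('pics/s4c.png',cv2.resize(im[90:220,230:400],None,fx=4,fy=4,interpolation=cv2.INTER_CUBIC))
E
```

```text
t 3.25 pos [ 496.4 -315.7    1.1] open 1.0 F [-0.5 -0.   0.3]
shift [-0.09  0.08  0.04] rot [-0.001 -0.     0.001]
```

View pics/s4c.png

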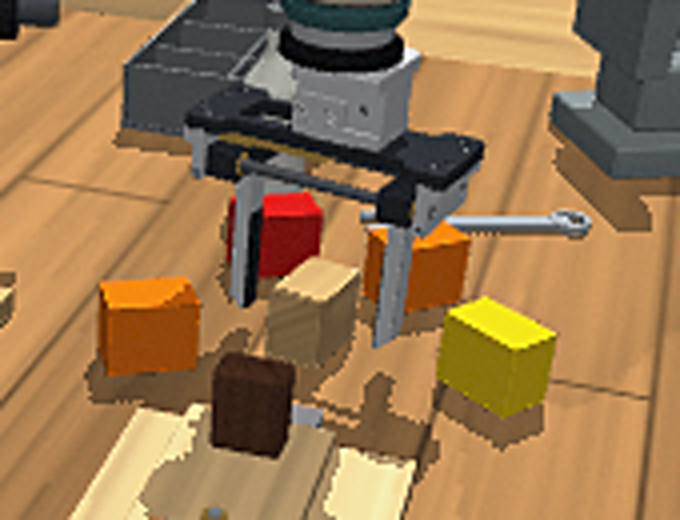

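The fingers straddle the block, and there is no contact force even though the reported z is about 1 mm. That confirms the offset. Closing now.

Call:
{"fn": "jog_arm", "kwargs": {"plan": [[0,0,0,0,0,0,0],[0,0,0,0,0,0,0.5],[0,0,0,0,0,0,1],[0,0,0,0,0,0,1],[0,0,0,0,0,0,1],[0,0,0,0,0,0,1],[0,0,0,0,0,0,1],[0,0,0,0,0,0,1],[0,0,0,0,0,0,1],[0,0,0,0,0,0,1]], "grip_force": 20}}

```text
clock: 4.3
ee_pos: [496.6, -315.9, 1.6]
orientation: [[0.0, 0.975, -0.224], [-0.0, -0.224, -0.975], [-1.0, 0.0, 0.0]]
wrist_force: [-0.5, -0.1, -0.1]
opening: 0.403
```

Call:
{"fn": "jog_arm", "kwargs": {"plan": [[-1,0,0,0,0,0,1],[-3,0,0,0,0,0,1],[-6,0,0,0,0,0,1],[-9,0,0,0,0,0,1],[-12,0,0,0,0,0,1],[-14,0,0,0,0,0,1],[-14,0,0,0,0,0,1],[-14,0,0,0,0,0,1]]}}

```text
clock: 5.1
ee_pos: [496.2, -315.9, 141.6]
orientation: [[-0.0, 0.975, -0.224], [-0.0, -0.224, -0.975], [-1.0, 0.0, 0.0]]
wrist_force: [-0.6, -0.1, -1.0]
opening: 0.4
```

```bash
python3 - <<'E'
from h import *
go((480,25.5,141),0.023)
E
```

```text
t 5.1 pos [ 496.2 -315.9  141.6] open 0.4 F [-0.6 -0.1 -1. ]
shift [  0.06  -9.23 -32.9 ] rot [-0.249  0.     0.   ]
```

Call:
{"fn": "jog_arm", "kwargs": {"plan": [[0,-0.5,-1.5,-0.03,0,0,1],[0,-1.3,-5,-0.06,0,0,1],[0,-2.5,-9,-0.1,0,0,1],[0,-3.6,-13,-0.13,0,0,1],[0,-4.8,-17,-0.16,0,0,1],[0,-6,-21,-0.19,0,0,1],[0,-7,-25,-0.21,0,0,1],[0,-8,-28.5,-0.23,0,0,1],[0,-8.8,-31.5,-0.24,0,0,1],[0,-9.2,-32.9,-0.249,0,0,1],[0,-9.2,-32.9,-0.249,0,0,1],[0,-9.2,-32.9,-0.249,0,0,1]]}}

```text
clock: 6.3
ee_pos: [480.0, 24.1, 141.0]
orientation: [[-0.001, 1.0, 0.023], [-0.001, 0.023, -1.0], [-1.0, -0.001, 0.001]]
wrist_force: [0.4, -0.1, -0.8]
opening: 0.408
```

```bash
python3 - <<'E'
from h import *
im,d=grab('side','side5'); grab('top','top5')
cv2.imwrite('pics/s5c.png',cv2.resize(im[60:280,180:360],None,fx=2.7,fy=2.7,interpolation=cv2.INTER_CUBIC))
go((480,25.5,141),0.023)
E
```

```text
t 6.4 pos [480.4  23.2 141.3] open 0.404 F [-0.7  0.3 -1.7]
shift [ 0.03 -0.04 -0.23] rot [-0.003  0.001  0.001]
```

View pics/s5c.png

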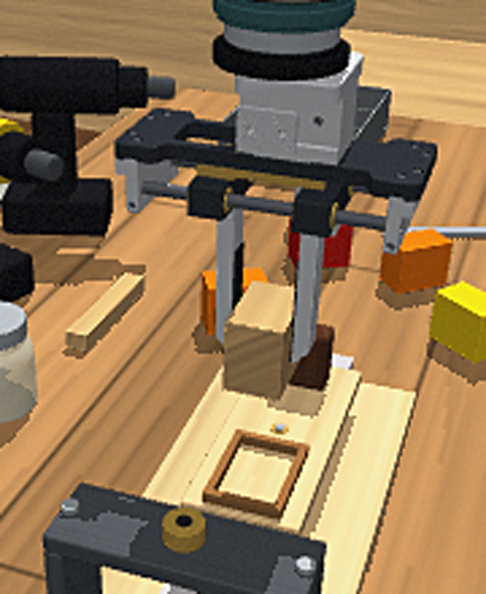

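View pics/top5.png

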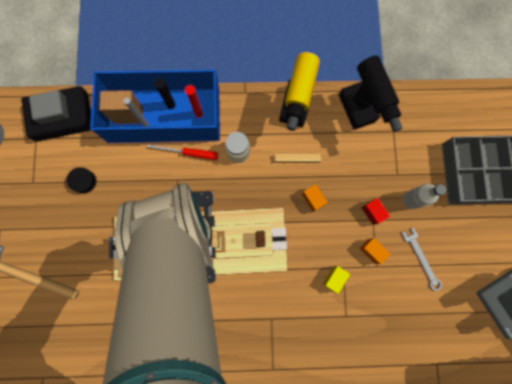

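```bash
python3 - <<'E'
from h import *
z=np.load('side5.npz'); d=z['d']; P=cloud('side',d)
sub=np.zeros(d.shape,bool); sub[160:210,255:295]=1
m=sub&(P[...,1]>-15)&(P[...,1]<70)&(P[...,2]>100)&(P[...,2]<205)
vs,us=np.where(m); q=P[m]; print(len(q),np.percentile(q,[1,50,99],axis=0).round(1))
front=q[(q[:,2]<180)&(q[:,2]>145)]; print('front y',np.percentile(front[:,1],[5,25,50,75,95]).round(1),np.polyfit(front[:,0],front[:,1],1),'x',np.percentile(front[:,0],[1,99]))
top=q[(q[:,1]<45)]; print('top z',np.histogram(q[:,2],bins=np.arange(130,205,5)))
f=lambda x,y:(180+(x+.5)/2.7-.5,60+(y+.5)/2.7-.5)
pk=[onz('side',*f(*c),60.5) for c in((203,503),(285,517),(307,440),(237,432))]; print(np.round(pk,1),np.mean(pk,0))
E
python3 - <<'E'
import cv2
im=cv2.imread('pics/side5.png')
cv2.imwrite('pics/s5d.png',cv2.resize(im[160:255,245:305],None,fx=6,fy=6,interpolation=cv2.INTER_CUBIC))
E
```

```text
1250 [[451.3  -3.1 141.2]
 [478.6  43.3 182. ]
 [510.8  54.2 203.5]]
front y [31.5 45.2 52.  52.8 53.8] [  0.20033818 -47.98541151] x [450.78131004 510.68263976]
top z (array([  0,   6,  57,  63,  61,  59,  77,  87,  89,  88,  93, 340, 144,
        43]), array([130, 135, 140, 145, 150, 155, 160, 165, 170, 175, 180, 185, 190,
       195, 200]))
[[503.2  73.3  60.5]
 [448.5  66.5  60.5]
 [457.6 -19.9  60.5]
 [508.  -10.1  60.5]] [479.32111214  27.43834492  60.5       ]
```

View pics/s5d.png

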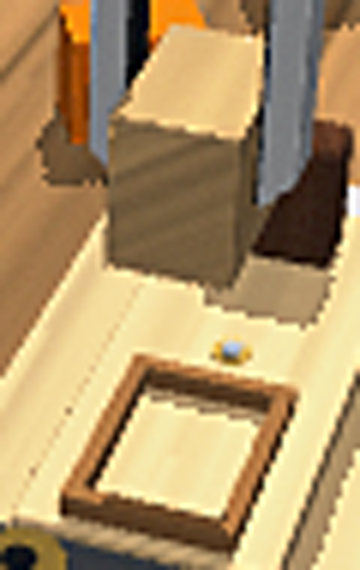

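```bash
python3 - <<'E'
from h import *
f=lambda x,y:(245+(x+.5)/6-.5,160+(y+.5)/6-.5)
c,R,t=cal('side'); o=-R.T@t
def ony(u,v,y):
    r=R.T@np.array([(u-c['cx'])/c['fx'],(v-c['cy'])/c['fy'],1]); return o+r*(y-o[1])/r[1]
print([ony(*f(*q),52.5).round(1) for q in((110,120),(245,138),(107,265),(238,288))])
pk=[onz('side',*f(*q),60.5) for q in((64,500),(233,537),(297,388),(138,355))]; print(np.round(pk,1),np.mean(pk,0))
# depth rim points
z=np.load('side5.npz'); P=cloud('side',z['d']); m=(abs(P[...,0]-480)<45)&(abs(P[...,1]-26)<60)&(P[...,2]>57)&(P[...,2]<64); q=P[m]
print(len(q),cv2.minAreaRect(q[:,:2].astype(np.float32)))
z=np.load('top0.npz'); P=cloud('top',z['d']); m=(abs(P[...,0]-480)<45)&(abs(P[...,1]-26)<60)&(P[...,2]>57)&(P[...,2]<64); q=P[m]
print(len(q),cv2.minAreaRect(q[:,:2].astype(np.float32)))
E
```

```text
[array([499. ,  52.5, 188.3]), array([460.3,  52.5, 191.2]), array([498.5,  52.5, 140.1]), array([459.4,  52.5, 142.2])]
[[505.6  65.1  60.5]
 [453.1  62.3  60.5]
 [455.  -15.4  60.5]
 [508.7 -13.2  60.5]] [480.59381363  24.72539603  60.5       ]
357 ((481.5759582519531, 16.526531219482422), (55.394691467285156, 95.91539001464844), 1.5136977434158325)
217 ((484.9665222167969, 23.040559768676758), (63.985939025878906, 78.40132141113281), 1.2988317012786865)
```

Call:
{"fn": "jog_arm", "kwargs": {"plan": [[1,0,-0.1,0,0,0,1],[3,0.05,-0.2,0,0,0,1],[5,0.05,-0.2,0,0,0,1],[6,0.05,-0.2,0,0,0,1],[6,0.05,-0.2,0,0,0,1],[6,0.05,-0.2,0,0,0,1],[6,0.05,-0.2,0,0,0,1],[6,0.05,-0.2,0,0,0,1]]}}

```text
clock: 7.2
ee_pos: [481.7, 27.3, 82.3]
orientation: [[0.002, 1.0, 0.023], [0.0, 0.023, -1.0], [-1.0, 0.002, -0.0]]
wrist_force: [-0.5, -0.7, -0.7]
opening: 0.398
```

```bash
python3 - <<'E'
from h import *
im,d=grab('side','side6'); P=cloud('side',d)
go((480,25.5,54),0.023)
cv2.imwrite('pics/s6d.png',cv2.resize(im[175:270,235:315],None,fx=6,fy=6,interpolation=cv2.INTER_CUBIC))
sub=np.zeros(d.shape,bool); sub[170:230,240:310]=1
m=sub&(P[...,1]>40)&(P[...,1]<70)&(P[...,2]>90)&(P[...,2]<120); q=P[m]
h,e=np.histogram(q[:,1],bins=np.arange(40,70,1)); print(h,e[0]); f=q[(abs(q[:,1]-np.median(q[:,1]))<3)]; print(len(f),np.median(f[:,1]),np.polyfit(f[:,0],f[:,1],1),np.percentile(f[:,0],[0,2,98,100]))
E
```

```text
t 7.25 pos [481.6  27.3  82.2] open 0.405 F [-0.2 -0.3 -1.6]
shift [ 2.82 -0.17  0.18] rot [-0.    -0.    -0.001]
[  6   0   1   4   1   2   4   1   2   1   1   2   1  13  55 105  83  14
   1   0   0   0   0   0   0   0   0   0   0] 40
271 55.63876232412931 [2.88547929e-02 4.17269486e+01] [463.05938066 463.92992618 500.5253729  501.2221207 ]
```

View pics/s6d.png

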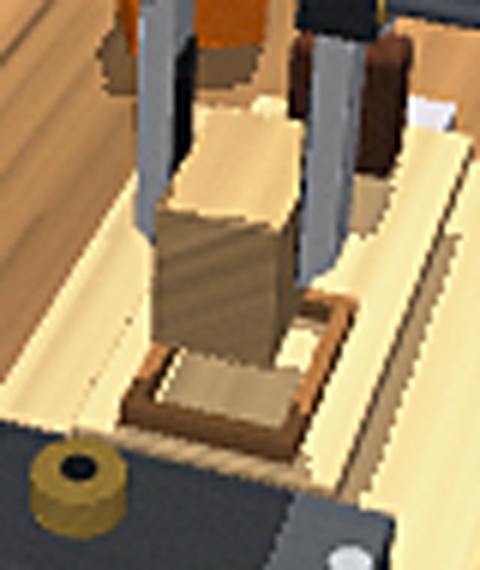

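Call:
{"fn": "jog_arm", "kwargs": {"plan": [[0.7,-0.1,0.08,0,0,0,1],[1.4,-0.1,0.08,0,0,0,1],[1.7,-0.1,0.08,0,0,0,1],[1.7,-0.1,0.08,0,0,0,1],[1.7,-0.1,0.08,0,0,0,1],[1.7,-0.1,0.08,0,0,0,1],[1.7,-0.1,0.08,0,0,0,1]]}}

```text
clock: 7.95
ee_pos: [480.3, 26.6, 64.7]
orientation: [[0.0, 1.0, 0.023], [0.0, 0.023, -1.0], [-1.0, 0.0, -0.0]]
wrist_force: [0.8, -0.4, -0.8]
opening: 0.405
```

```bash
python3 - <<'E'
from h import *
im,d=grab('side','side7'); P=cloud('side',d)
go((480.7,26.6,54),0.023)
cv2.imwrite('pics/s7d.png',cv2.resize(im[180:260,240:310],None,fx=7,fy=7,interpolation=cv2.INTER_CUBIC))
sub=np.zeros(d.shape,bool); sub[170:240,240:310]=1
m=sub&(P[...,1]>45)&(P[...,1]<70)&(P[...,2]>73)&(P[...,2]<105); q=P[m]
f=q[(abs(q[:,1]-np.median(q[:,1]))<3)]; print(len(f),np.median(f[:,1]),np.polyfit(f[:,0],f[:,1],1),np.percentile(f[:,0],[0,2,98,100]))
E
```

```text
t 8.0 pos [480.3  26.5  64.7] open 0.402 F [ 0.8  0.3 -0.9]
shift [ 1.07  0.04 -0.01] rot [-0. -0. -0.]
291 54.88146904723053 [2.81556152e-02 4.13419529e+01] [461.78867429 462.22889589 498.69927793 499.68346419]
```

View pics/s7d.png

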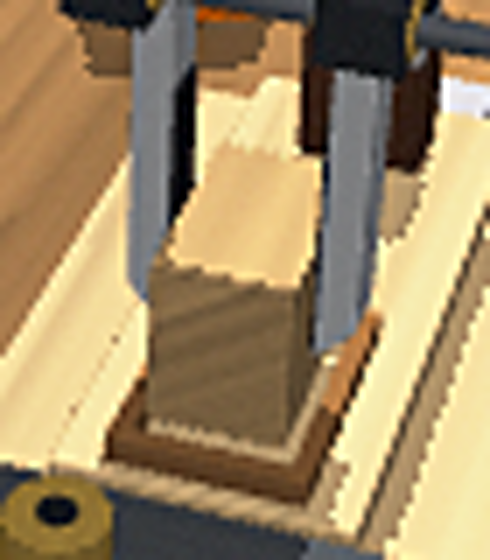

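The block hangs just above the pocket, inside the lips on all sides. Lowering slowly.

Call:
{"fn": "jog_arm", "kwargs": {"plan": [[0.2,0,0,0,0,0,1],[0.4,0,0,0,0,0,1],[0.55,0,0,0,0,0,1],[0.7,0,0,0,0,0,1],[0.8,0,0,0,0,0,1],[0.8,0,0,0,0,0,1],[0.8,0,0,0,0,0,1]]}}

```text
clock: 8.7
ee_pos: [480.1, 26.5, 56.6]
orientation: [[0.0, 1.0, 0.023], [0.0, 0.023, -1.0], [-1.0, 0.0, -0.0]]
wrist_force: [-0.1, -0.2, -1.3]
opening: 0.404
```

No contact on the lips. Continuing down to the floor.

Call:
{"fn": "jog_arm", "kwargs": {"plan": [[0.07,0,0,0,0,0,1],[0.14,0,0,0,0,0,1],[0.2,0,0,0,0,0,1],[0.25,0,0,0,0,0,1],[0.25,0,0,0,0,0,1],[0.25,0,0,0,0,0,1]]}}

```text
clock: 9.3
ee_pos: [480.1, 26.5, 54.1]
orientation: [[-0.0, 1.0, 0.023], [-0.0, 0.023, -1.0], [-1.0, -0.0, 0.0]]
wrist_force: [0.3, 0.4, -0.8]
opening: 0.403
```

```bash
python3 - <<'E'
from h import *
im,d=grab('side','side8')
go((480.7,26.6,54),0.023)
cv2.imwrite('pics/s8d.png',cv2.resize(im[180:260,240:310],None,fx=7,fy=7,interpolation=cv2.INTER_CUBIC))
E
```

```text
t 9.35 pos [480.1  26.5  54.1] open 0.403 F [ 0.1 -0.8 -1.1]
shift [ 0.01  0.06 -0.01] rot [-0. -0. -0.]
```

View pics/s8d.png

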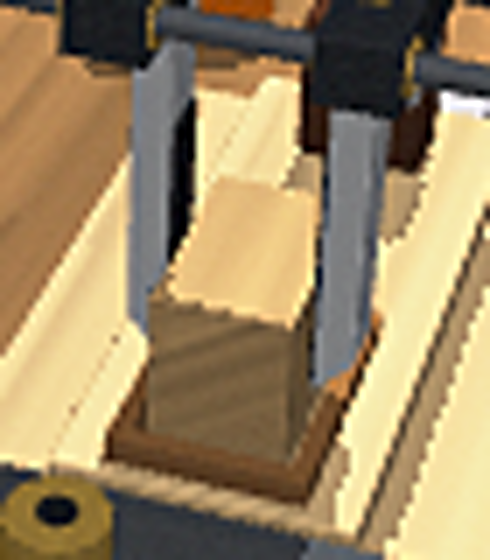

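The block is down inside the lips at about floor level. I'll press down another millimetre and watch the force.

Call:
{"fn": "jog_arm", "kwargs": {"plan": [[0.05,0,0,0,0,0,1],[0.08,0,0,0,0,0,1],[0.1,0,0,0,0,0,1],[0.1,0,0,0,0,0,1],[0.1,0,0,0,0,0,1]]}}

```text
clock: 9.85
ee_pos: [480.1, 26.5, 54.0]
orientation: [[0.0, 1.0, 0.023], [-0.0, 0.023, -1.0], [-1.0, 0.0, 0.0]]
wrist_force: [-1.8, -0.7, 10.1]
opening: 0.405
```

Contact: 10 N on the floor. Releasing, then rising.

Call:
{"fn": "jog_arm", "kwargs": {"plan": [[-0.08,0,0,0,0,0,1],[-0.08,0,0,0,0,0,0],[-0.08,0,0,0,0,0,-0.5],[-0.08,0,0,0,0,0,-0.5],[-0.08,0,0,0,0,0,-0.5],[-0.08,0,0,0,0,0,-0.5],[-2,0,0,0,0,0,-0.5],[-5,0,0,0,0,0,-0.5],[-9,0,0,0,0,0,-0.5],[-10,0,0,0,0,0,-0.5],[-10,0,0,0,0,0,-0.5]]}}

```text
clock: 10.95
ee_pos: [481.3, 26.5, 154.5]
orientation: [[0.004, 1.0, 0.023], [0.0, 0.023, -1.0], [-1.0, 0.004, -0.0]]
wrist_force: [-0.8, -1.3, -0.8]
opening: 0.75
```

```bash
python3 - <<'E'
from h import *
im,d=grab('side','side9'); P=cloud('side',d)
go((482.9,-105,154),0.023+np.pi/2);go((482.9,-105,154),0.023-np.pi/2)
print(arm.get_state()['joints'].round(2))
cv2.imwrite('pics/s9d.png',cv2.resize(im[160:260,230:320],None,fx=6,fy=6,interpolation=cv2.INTER_CUBIC))
m=(abs(P[...,0]-480)<19)&(abs(P[...,1]-25)<28)&(P[...,2]>90)&(P[...,2]<110); q=P[m]; A=np.c_[q[:,:2]-[480,25],np.ones(len(q))]; print(len(q),np.linalg.lstsq(A,q[:,2],rcond=None)[0])
m=(abs(P[...,0]-483)<25)&(abs(P[...,1]+105)<20)&(P[...,2]>95)&(P[...,2]<108); print(cv2.minAreaRect(P[m][:,:2].astype(np.float32)),np.median(P[m][:,2]))
E
```

```text
t 11.0 pos [480.2  26.3 153.1] open 0.751 F [ 0.4  0.2 -0.9]
shift [-0.08 -0.02 13.13] rot [-1.571e+00  1.000e-03 -1.000e-03]
t 11.0 pos [480.2  26.3 153.1] open 0.751 F [ 0.4  0.2 -0.9]
shift [-0.08 -0.02 13.13] rot [ 1.57e+00 -1.00e-03 -1.00e-03]
[ 0.09  0.45 -0.28  2.01  0.19  0.7  -0.29]
401 [ 9.75969910e-02 -3.20764774e-03  1.02082717e+02]
((485.56341552734375, -103.27639770507812), (37.78315353393555, 23.22980308532715), 0.012432465329766273) 101.97373572726244
```

View pics/s9d.png

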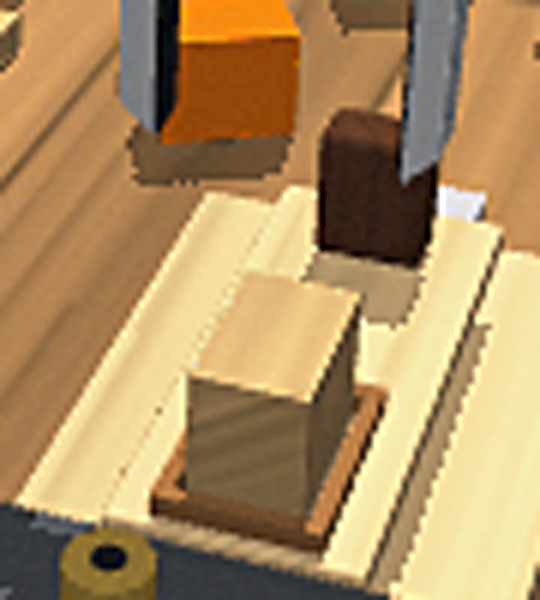

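```bash
python3 - <<'E'
from h import *
P=cloud('side',np.load('side9.npz')['d'])
for w,l in((19,28),(15,22),(12,20)):
    m=(abs(P[...,0]-480)<w)&(abs(P[...,1]-23)<l)&(P[...,2]>96)&(P[...,2]<110); q=P[m]; A=np.c_[q[:,:2]-[480,25],np.ones(len(q))]; print(len(q),np.linalg.lstsq(A,q[:,2],rcond=None)[0].round(3))
# reference: before pick top of block, and orange
P=cloud('side',np.load('side0.npz')['d'])
m=(abs(P[...,0]-497)<14)&(abs(P[...,1]+316)<20)&(P[...,2]>45)&(P[...,2]<55); q=P[m]; A=np.c_[q[:,:2]-[497,-316],np.ones(len(q))]; print(len(q),np.linalg.lstsq(A,q[:,2],rcond=None)[0].round(3))
E
```

```text
371 [2.90000e-02 2.00000e-03 1.02566e+02]
231 [1.00000e-03 2.00000e-03 1.02761e+02]
169 [1.30000e-02 2.00000e-03 1.02766e+02]
75 [-4.0000e-03  5.0000e-03  5.0118e+01]
```

The block sits flat, with its top at 102.7 mm and no tilt. Next the handle: rotate 90° and move over it.

Call:
{"fn": "jog_arm", "kwargs": {"plan": [[0,0,1,0.13,0,0,-0.5],[0,0,3,0.27,0,0,-0.5],[0,0,5,0.41,0,0,-0.5],[0,0,7,0.55,0,0,-0.5],[0,0,9,0.69,0,0,-0.5],[0,0,10.5,0.83,0,0,-0.5],[0,0,12,0.97,0,0,-0.5],[0,0,13.13,1.11,0,0,-0.5],[0,0,13.13,1.25,0,0,-0.5],[0,0,13.13,1.39,0,0,-0.5],[0,0,13.13,1.5,0,0,-0.5],[0,0,13.13,1.57,0,0,-0.5]]}}

```text
clock: 12.2
ee_pos: [481.6, -104.8, 151.1]
orientation: [[-0.004, 0.02, -1.0], [-0.0, -1.0, -0.02], [-1.0, 0.0, 0.004]]
wrist_force: [-0.3, -0.1, -0.2]
opening: 0.75
```

```bash
python3 - <<'E'
from h import *
im,d=grab('side','side10'); P=cloud('side',d)
go((482.9,-105,100),0.023-np.pi/2)
print(arm.get_state()['joints'].round(2))
E
```

```text
t 12.25 pos [ 481.6 -104.7  151.1] open 0.749 F [ 0.2 -0.4 -0.5]
shift [ 5.11  0.03 -0.15] rot [-0.005  0.004 -0.   ]
[ 0.03  0.47  0.17  1.99 -0.12  0.7  -1.27]
```

View pics/side10.png

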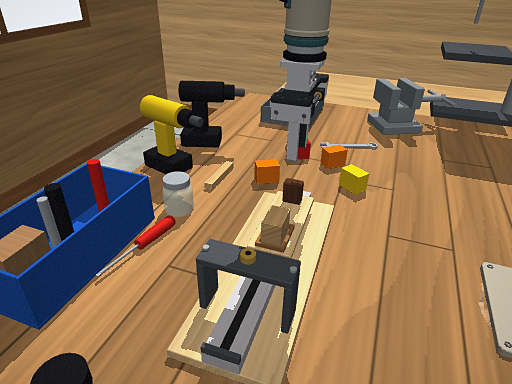

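Call:
{"fn": "jog_arm", "kwargs": {"plan": [[2,0,-0.1,0,0,0,-0.5],[4.5,0,-0.1,0,0,0,-0.5],[6.5,0,-0.1,0,0,0,-0.5],[8,0,-0.1,0,0,0,-0.5],[9.3,0,-0.1,0,0,0,-0.5],[10.3,0,-0.1,0,0,0,-0.5],[10.6,0,-0.1,0,0,0,-0.5],[10.6,0,-0.1,0,0,0,-0.5],[10.6,0,-0.1,0,0,0,-0.5]]}}

```text
clock: 13.15
ee_pos: [484.3, -104.8, 47.3]
orientation: [[0.0, 0.024, -1.0], [-0.0, -1.0, -0.024], [-1.0, 0.0, -0.0]]
wrist_force: [0.7, -0.2, 0.2]
opening: 0.747
```

```bash
python3 - <<'E'
from h import *
im,d=grab('side','side11'); im2,_=grab('top','top11')
go((482.9,-105,45),0.023-np.pi/2)
a=cv2.resize(im[110:260,230:360],None,fx=4,fy=4,interpolation=cv2.INTER_CUBIC); cv2.imwrite('pics/s11c.png',a)
E
```

```text
t 13.25 pos [ 484.6 -104.8   47.6] open 0.746 F [0.8 0.1 0.2]
shift [0.26 0.01 0.17] rot [ 0.001 -0.001 -0.   ]
```

View pics/s11c.png

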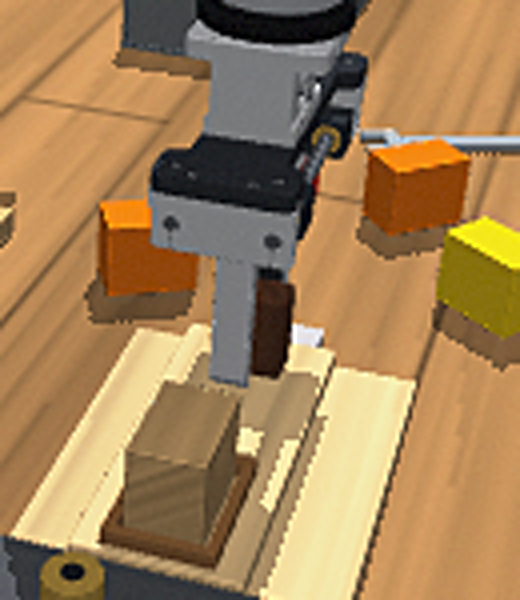

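Call:
{"fn": "jog_arm", "kwargs": {"plan": [[0.2,0,0.1,0,0,0,0],[0.2,0,0.1,0,0,0,0.5],[0.2,0,0.1,0,0,0,1],[0.2,0,0.1,0,0,0,1],[0.2,0,0.1,0,0,0,1],[0.2,0,0.1,0,0,0,1],[0.2,0,0.1,0,0,0,1],[0.2,0,0.1,0,0,0,1],[0.2,0,0.1,0,0,0,1],[0.2,0,0.1,0,0,0,1]], "grip_force": 35}}

```text
clock: 14.25
ee_pos: [483.2, -104.8, 45.1]
orientation: [[0.0, 0.024, -1.0], [-0.0, -1.0, -0.024], [-1.0, 0.0, -0.0]]
wrist_force: [-0.8, -0.7, 0.3]
opening: 0.254
```

```bash
python3 - <<'E'
from h import *
im,d=grab('side','side12')
go((480,20,45),0.023-np.pi/2)
a=cv2.resize(im[110:260,230:360],None,fx=4,fy=4,interpolation=cv2.INTER_CUBIC); cv2.imwrite('pics/s12c.png',a)
E
```

```text
t 14.3 pos [ 483.1 -104.9   45.1] open 0.251 F [ 0.  -0.9  0.4]
shift [ 1.000e-02 -1.249e+01  2.000e-02] rot [ 0.001 -0.    -0.   ]
```

View pics/s12c.png

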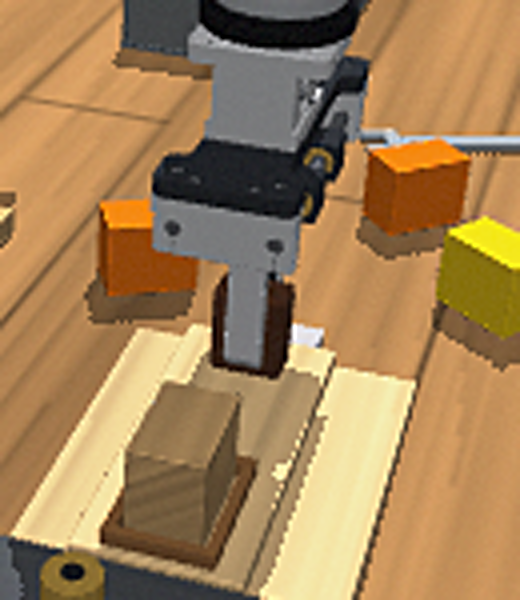

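The handle is held (24 mm) with the fingers centred on it. Sliding along +y (tool −y).

Call:
{"fn": "jog_arm", "kwargs": {"plan": [[0,-0.3,0,0,0,0,1],[0,-0.8,0,0,0,0,1],[0,-1.6,0,0,0,0,1],[0,-2.4,0,0,0,0,1],[0,-3.2,0,0,0,0,1],[0,-4,0,0,0,0,1],[0,-4.8,0,0,0,0,1],[0,-5.4,0,0,0,0,1],[0,-5.8,0,0,0,0,1],[0,-6,0,0,0,0,1]]}}

```text
clock: 15.3
ee_pos: [481.6, -43.8, 45.1]
orientation: [[-0.0, 0.025, -1.0], [0.0, -1.0, -0.025], [-1.0, -0.0, 0.0]]
wrist_force: [0.1, -2.7, 1.2]
opening: 0.252
```

```bash
python3 - <<'E'
from h import *
im,d=grab('side','side13')
go((480,20,45),0.023-np.pi/2)
a=cv2.resize(im[110:290,210:360],None,fx=3.3,fy=3.3,interpolation=cv2.INTER_CUBIC); cv2.imwrite('pics/s13c.png',a)
E
```

```text
t 15.35 pos [481.6 -43.6  45.1] open 0.252 F [-0.7 -0.5  0.8]
shift [ 0.01 -6.36 -0.  ] rot [0.002 0.    0.001]
```

View pics/s13c.png

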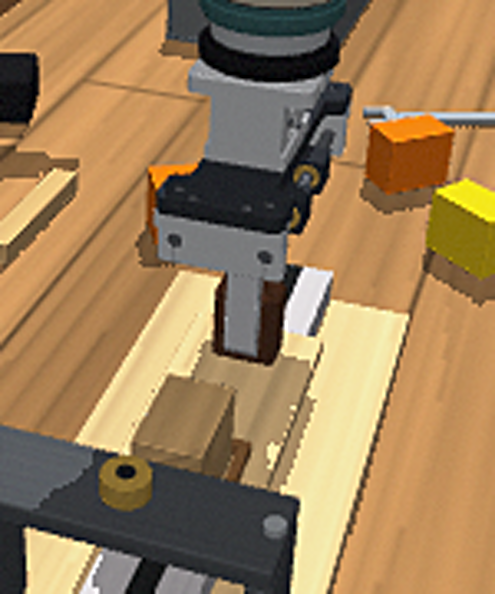

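Call:
{"fn": "jog_arm", "kwargs": {"plan": [[0,-0.3,0,0,0,0,1],[0,-0.9,0,0,0,0,1],[0,-1.6,0,0,0,0,1],[0,-2.3,0,0,0,0,1],[0,-3,0,0,0,0,1],[0,-3.7,0,0,0,0,1],[0,-4.4,0,0,0,0,1],[0,-5,0,0,0,0,1],[0,-5.5,0,0,0,0,1],[0,-5.8,0,0,0,0,1],[0,-5.9,0,0,0,0,1],[0,-5.9,0,0,0,0,1]]}}

```text
clock: 16.55
ee_pos: [480.1, 15.2, 45.1]
orientation: [[-0.0, 0.025, -1.0], [0.001, -1.0, -0.025], [-1.0, -0.001, 0.0]]
wrist_force: [-1.6, 1.0, 2.2]
opening: 0.256
```

```bash
python3 - <<'E'
from h import *
im,d=grab('top','top14'); im,d=grab('side','side14')
go((480,20,45),0.023-np.pi/2)
a=cv2.resize(im[110:290,180:330],None,fx=3.3,fy=3.3,interpolation=cv2.INTER_CUBIC); cv2.imwrite('pics/s14c.png',a)
E
```

```text
t 16.65 pos [480.1  15.1  45.1] open 0.253 F [-1.2  1.4  2.9]
shift [ 0.01 -0.49 -0.01] rot [0.001 0.    0.001]
```

View pics/s14c.png

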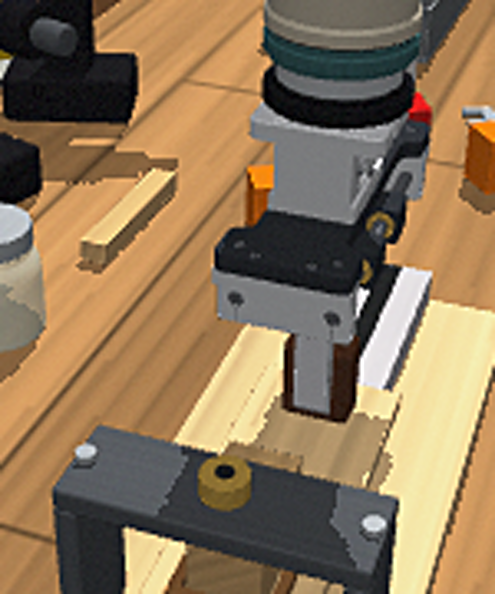

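The block is entering under the bridge cleanly, joint ≈0.140 by my estimate. I'll go in small steps now and watch F_y.

Call:
{"fn": "jog_arm", "kwargs": {"plan": [[0,-0.1,0,0,0,0,1],[0,-0.2,0,0,0,0,1],[0,-0.3,0,0,0,0,1],[0,-0.4,0,0,0,0,1],[0,-0.4,0,0,0,0,1]]}}

```text
clock: 17.15
ee_pos: [480.0, 18.4, 45.1]
orientation: [[-0.0, 0.024, -1.0], [0.0, -1.0, -0.024], [-1.0, -0.0, 0.0]]
wrist_force: [-1.3, -0.7, 3.8]
opening: 0.252
```

Call:
{"fn": "jog_arm", "kwargs": {"plan": [[0,-0.1,0,0,0,0,1],[0,-0.2,0,0,0,0,1],[0,-0.3,0,0,0,0,1],[0,-0.3,0,0,0,0,1]]}}

```text
clock: 17.55
ee_pos: [479.9, 21.6, 45.1]
orientation: [[-0.0, 0.024, -1.0], [0.0, -1.0, -0.024], [-1.0, -0.0, 0.0]]
wrist_force: [-2.3, -0.4, 4.4]
opening: 0.256
```

Call:
{"fn": "jog_arm", "kwargs": {"plan": [[0,-0.1,0,0,0,0,1],[0,-0.2,0,0,0,0,1],[0,-0.2,0,0,0,0,1]]}}

```text
clock: 17.85
ee_pos: [479.9, 23.6, 45.1]
orientation: [[-0.0, 0.024, -1.0], [0.0, -1.0, -0.024], [-1.0, -0.0, 0.0]]
wrist_force: [-2.8, -1.5, 3.8]
opening: 0.254
```

Call:
{"fn": "jog_arm", "kwargs": {"plan": [[0,-0.1,0,0,0,0,1],[0,-0.2,0,0,0,0,1],[0,-0.2,0,0,0,0,1]]}}

```text
clock: 18.15
ee_pos: [479.8, 25.6, 45.1]
orientation: [[-0.0, 0.024, -1.0], [0.0, -1.0, -0.024], [-1.0, -0.0, 0.0]]
wrist_force: [-4.1, -1.5, 4.8]
opening: 0.25
```

Call:
{"fn": "jog_arm", "kwargs": {"plan": [[-0.02,-0.1,0.02,0,0,0,1],[-0.03,-0.2,0.04,0,0,0,1],[-0.03,-0.2,0.04,0,0,0,1]]}}

```text
clock: 18.45
ee_pos: [479.8, 27.5, 45.1]
orientation: [[0.0, 0.024, -1.0], [0.0, -1.0, -0.024], [-1.0, -0.0, -0.0]]
wrist_force: [-0.2, -1.4, -1.5]
opening: 0.252
```

Call:
{"fn": "jog_arm", "kwargs": {"plan": [[0,-0.1,0,0,0,0,1],[0,-0.2,0.01,0,0,0,1],[0,-0.2,0.01,0,0,0,1]]}}

```text
clock: 18.75
ee_pos: [479.7, 29.6, 45.2]
orientation: [[0.0, 0.024, -1.0], [0.0, -1.0, -0.024], [-1.0, -0.0, -0.0]]
wrist_force: [-0.2, -1.0, -6.4]
opening: 0.256
```

Call:
{"fn": "jog_arm", "kwargs": {"plan": [[0,-0.1,0,0,0,0,1],[0,-0.2,0.01,0,0,0,1],[0,-0.2,0.01,0,0,0,1]]}}

```text
clock: 19.05
ee_pos: [479.7, 31.5, 45.2]
orientation: [[0.001, 0.024, -1.0], [0.0, -1.0, -0.024], [-1.0, -0.0, -0.001]]
wrist_force: [1.5, -0.5, -11.0]
opening: 0.254
```

Call:
{"fn": "jog_arm", "kwargs": {"plan": [[0,-0.1,0,0,0,0,1],[0,-0.2,0.01,0,0,0,1],[0,-0.2,0.01,0,0,0,1]]}}

```text
clock: 19.35
ee_pos: [479.6, 33.5, 45.2]
orientation: [[0.001, 0.024, -1.0], [0.0, -1.0, -0.024], [-1.0, -0.0, -0.001]]
wrist_force: [3.9, -1.5, -14.0]
opening: 0.255
```

Call:
{"fn": "jog_arm", "kwargs": {"plan": [[0.01,-0.1,0,0,0,0,1],[0.02,-0.2,-0.01,0,0,0,1],[0.02,-0.2,-0.01,0,0,0,1]]}}

```text
clock: 19.65
ee_pos: [479.6, 35.5, 45.2]
orientation: [[0.001, 0.024, -1.0], [0.0, -1.0, -0.024], [-1.0, -0.0, -0.001]]
wrist_force: [4.1, -2.1, -13.3]
opening: 0.256
```

Call:
{"fn": "jog_arm", "kwargs": {"plan": [[0,-0.1,0,0,0,0,1],[0,-0.2,0,0,0,0,1],[0,-0.2,0,0,0,0,1]]}}

```text
clock: 19.95
ee_pos: [479.5, 37.5, 45.2]
orientation: [[0.001, 0.024, -1.0], [0.0, -1.0, -0.024], [-1.0, -0.0, -0.001]]
wrist_force: [4.6, -0.5, -14.3]
opening: 0.251
```

Call:
{"fn": "jog_arm", "kwargs": {"plan": [[0,-0.1,0,0,0,0,1],[0,-0.2,0,0,0,0,1],[0,-0.2,0,0,0,0,1]]}}

```text
clock: 20.25
ee_pos: [479.4, 39.5, 45.2]
orientation: [[0.001, 0.024, -1.0], [0.0, -1.0, -0.024], [-1.0, -0.0, -0.001]]
wrist_force: [5.8, -1.5, -13.9]
opening: 0.253
```

Call:
{"fn": "jog_arm", "kwargs": {"plan": [[0.01,-0.1,-0.01,0,0,0,1],[0.02,-0.2,-0.02,0,0,0,1],[0.02,-0.2,-0.02,0,0,0,1]]}}

```text
clock: 20.55
ee_pos: [479.4, 41.5, 45.2]
orientation: [[0.0, 0.024, -1.0], [0.0, -1.0, -0.024], [-1.0, -0.0, -0.0]]
wrist_force: [5.1, -1.0, -11.4]
opening: 0.255
```

Call:
{"fn": "jog_arm", "kwargs": {"plan": [[0,-0.1,0,0,0,0,1],[0,-0.2,0,0,0,0,1],[0,-0.2,0,0,0,0,1]]}}

```text
clock: 20.85
ee_pos: [479.3, 43.7, 45.2]
orientation: [[0.0, 0.024, -1.0], [0.0, -1.0, -0.024], [-1.0, -0.0, -0.0]]
wrist_force: [4.2, -1.4, -9.1]
opening: 0.256
```

Call:
{"fn": "jog_arm", "kwargs": {"plan": [[0,-0.1,0,0,0,0,1],[0,-0.2,0,0,0,0,1],[0,-0.2,0,0,0,0,1]]}}

```text
clock: 21.15
ee_pos: [479.3, 46.1, 45.1]
orientation: [[0.0, 0.024, -1.0], [0.001, -1.0, -0.024], [-1.0, -0.001, -0.0]]
wrist_force: [3.3, 1.9, -7.6]
opening: 0.253
```

F_y turned positive and the hand was pulled ahead of its command, so the draw-in has begun. Going to 1 mm steps.

Call:
{"fn": "jog_arm", "kwargs": {"plan": [[0,-0.05,0,0,0,0,1],[0,-0.1,0,0,0,0,1],[0,-0.1,0,0,0,0,1]]}}

```text
clock: 21.45
ee_pos: [479.2, 46.8, 45.1]
orientation: [[0.0, 0.024, -1.0], [0.001, -1.0, -0.024], [-1.0, -0.001, -0.0]]
wrist_force: [4.1, 2.2, -6.3]
opening: 0.253
```

Call:
{"fn": "jog_arm", "kwargs": {"plan": [[0,-0.05,0,0,0,0,1],[0,-0.1,0,0,0,0,1],[0,-0.1,0,0,0,0,1]]}}

```text
clock: 21.75
ee_pos: [479.2, 47.9, 45.1]
orientation: [[0.0, 0.024, -1.0], [0.001, -1.0, -0.024], [-1.0, -0.001, -0.0]]
wrist_force: [3.5, 3.3, -4.4]
opening: 0.253
```

Call:
{"fn": "jog_arm", "kwargs": {"plan": [[0,-0.05,0,0,0,0,1],[0,-0.1,0,0,0,0,1],[0,-0.1,0,0,0,0,1]]}}

```text
clock: 22.05
ee_pos: [479.2, 49.2, 45.1]
orientation: [[0.0, 0.024, -1.0], [0.001, -1.0, -0.024], [-1.0, -0.001, -0.0]]
wrist_force: [2.2, 5.1, -3.9]
opening: 0.254
```

Call:
{"fn": "jog_arm", "kwargs": {"plan": [[0,-0.05,0,0,0,0,1],[0,-0.05,0,0,0,0,1],[0,-0.05,0,0,0,0,1]]}}

```text
clock: 22.35
ee_pos: [479.2, 50.2, 45.1]
orientation: [[0.0, 0.025, -1.0], [0.001, -1.0, -0.025], [-1.0, -0.001, -0.0]]
wrist_force: [3.0, 7.2, -3.8]
opening: 0.253
```

Call:
{"fn": "jog_arm", "kwargs": {"plan": [[0,-0.05,0,0,0,0,1],[0,-0.05,0,0,0,0,1],[0,-0.05,0,0,0,0,1],[0,-0.05,0,0,0,0,1]]}}

```text
clock: 22.75
ee_pos: [479.1, 50.3, 45.1]
orientation: [[0.0, 0.025, -1.0], [0.001, -1.0, -0.025], [-1.0, -0.001, -0.0]]
wrist_force: [2.9, 5.8, -3.7]
opening: 0.255
```

```bash
python3 - <<'E'
from h import *
for i in range(3):
    im,d=viewer.grab_frame('side'); s=arm.get_state(); print(s['clock'],s['ee_pos'].round(2),s['wrist_force'].round(2))
cv2.imwrite('pics/s20.png',im)
cv2.imwrite('pics/s20c.png',cv2.resize(im[150:330,180:330],None,fx=3.3,fy=3.3,interpolation=cv2.INTER_CUBIC))
E
```

```text
22.8 [479.17  50.32  45.12] [ 3.12  4.68 -3.53]
22.85 [479.15  50.29  45.11] [ 1.93  5.67 -4.26]
22.9 [479.17  50.29  45.12] [ 3.03  5.46 -3.24]
```

View pics/s20c.png

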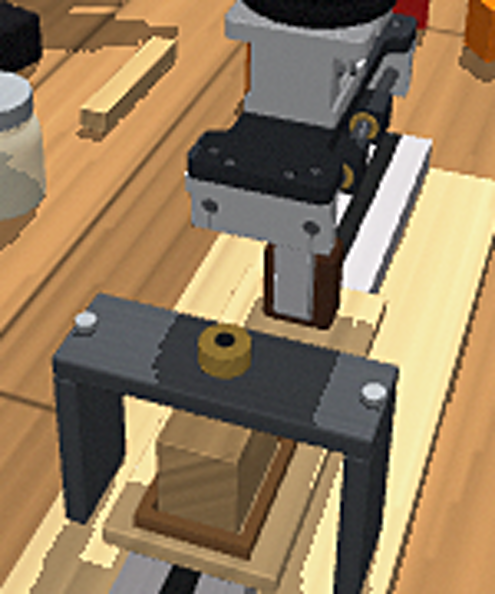

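The carriage now stays at y≈50.3 while my command advances and the force falls. It looks seated, with the arm trailing behind, so I'll advance the command to unload it.

Call:
{"fn": "jog_arm", "kwargs": {"plan": [[0,-0.05,0,0,0,0,1],[0,-0.08,0,0,0,0,1],[0,-0.08,0,0,0,0,1],[0,-0.08,0,0,0,0,1]]}}

```text
clock: 23.3
ee_pos: [479.1, 50.4, 45.1]
orientation: [[0.0, 0.024, -1.0], [0.0, -1.0, -0.024], [-1.0, -0.0, -0.0]]
wrist_force: [4.3, 4.6, -3.0]
opening: 0.254
```

Call:
{"fn": "jog_arm", "kwargs": {"plan": [[0,-0.03,-0.01,0,0,0,1],[0,-0.06,-0.01,0,0,0,1],[0,-0.06,-0.01,0,0,0,1],[0,-0.06,-0.01,0,0,0,1]]}}

```text
clock: 23.7
ee_pos: [479.1, 50.5, 45.1]
orientation: [[0.0, 0.024, -1.0], [-0.0, -1.0, -0.024], [-1.0, 0.0, -0.0]]
wrist_force: [3.8, 2.7, -0.0]
opening: 0.255
```

```bash
python3 - <<'E'
from h import *
for i in range(3):
    im,d=viewer.grab_frame('top'); s=arm.get_state(); print(s['clock'],s['ee_pos'].round(2),s['wrist_force'].round(2))
cv2.imwrite('pics/t21.png',im)
E
```

```text
23.75 [479.15  50.49  45.11] [ 1.6   1.39 -0.21]
23.8 [479.13  50.49  45.08] [2.22 2.61 0.2 ]
23.85 [479.14  50.49  45.09] [1.81 2.98 0.11]
```

Call:
{"fn": "jog_arm", "kwargs": {"plan": [[0,-0.04,-0.01,0,0,0,1],[0,-0.08,-0.01,0,0,0,1],[0,-0.08,-0.01,0,0,0,1],[0,-0.08,-0.01,0,0,0,1]]}}

```text
clock: 24.25
ee_pos: [479.1, 50.7, 45.1]
orientation: [[-0.0, 0.023, -1.0], [-0.001, -1.0, -0.023], [-1.0, 0.001, 0.0]]
wrist_force: [1.2, -1.5, 2.3]
opening: 0.254
```

Call:
{"fn": "jog_arm", "kwargs": {"plan": [[0,-0.05,0,0,0,0,1],[0,-0.1,0,0,0,0,1],[0,-0.1,0,0,0,0,1],[0,-0.1,0,0,0,0,1]]}}

```text
clock: 24.65
ee_pos: [479.1, 51.1, 45.1]
orientation: [[0.0, 0.023, -1.0], [-0.001, -1.0, -0.023], [-1.0, 0.001, 0.0]]
wrist_force: [2.4, -4.1, 3.0]
opening: 0.252
```

A 1 mm forward push met rising resistance (−4 N) and hardly moved the carriage, so the ball is in the notch. Backing the command off to near-zero load.

Call:
{"fn": "jog_arm", "kwargs": {"plan": [[0,0.06,0,0,0,0,1],[0,0.12,0,0,0,0,1],[0,0.12,0,0,0,0,1],[0,0.12,0,0,0,0,1],[0,0.12,0,0,0,0,1]]}}

```text
clock: 25.15
ee_pos: [479.1, 51.1, 45.0]
orientation: [[-0.0, 0.024, -1.0], [-0.0, -1.0, -0.024], [-1.0, 0.0, 0.0]]
wrist_force: [0.7, -3.0, 5.1]
opening: 0.254
```

```bash
python3 - <<'E'
from h import *
for i in range(4):
    im,d=grab('side','side30') if i<3 else grab('top','top30'); s=arm.get_state(); print(s['clock'],s['ee_pos'].round(2),s['wrist_force'].round(2),s['opening'].round(3))
im=cv2.imread('pics/side30.png')
cv2.imwrite('pics/s30c.png',cv2.resize(im[150:330,180:330],None,fx=3.3,fy=3.3,interpolation=cv2.INTER_CUBIC))
E
```

```text
Traceback (most recent call last):
AttributeError: 'float' object has no attribute 'round'
```

Call:
{"fn": "jog_arm", "kwargs": {"plan": [[-0.01,0.05,0,0,0,0,1],[-0.01,0.08,0,0,0,0,1],[-0.01,0.08,0,0,0,0,1],[-0.01,0.08,0,0,0,0,1],[-0.01,0.08,0,0,0,0,1]]}}

```text
clock: 25.7
ee_pos: [479.1, 50.9, 45.0]
orientation: [[-0.0, 0.024, -1.0], [0.0, -1.0, -0.024], [-1.0, -0.0, 0.0]]
wrist_force: [1.0, -0.3, 3.7]
opening: 0.254
```

```bash
python3 - <<'E'
from h import *
for i in range(4):
    im,d=grab('side','side30') if i<3 else grab('top','top30'); s=arm.get_state(); print(s['clock'],s['ee_pos'].round(2),s['wrist_force'].round(2),s['opening'])
im=cv2.imread('pics/side30.png')
cv2.imwrite('pics/s30c.png',cv2.resize(im[150:330,180:330],None,fx=3.3,fy=3.3,interpolation=cv2.INTER_CUBIC))
E
```

```text
25.75 [479.14  50.93  45.07] [1.29 1.12 4.17] 0.25417888558067
25.8 [479.14  50.89  45.07] [0.54 1.69 3.4 ] 0.2565827797785338
25.85 [479.12  50.88  45.05] [0.43 1.4  4.43] 0.25448819655422145
25.9 [479.13  50.86  45.08] [1.66 1.25 3.51] 0.25154747263205895
```

View pics/s30c.png

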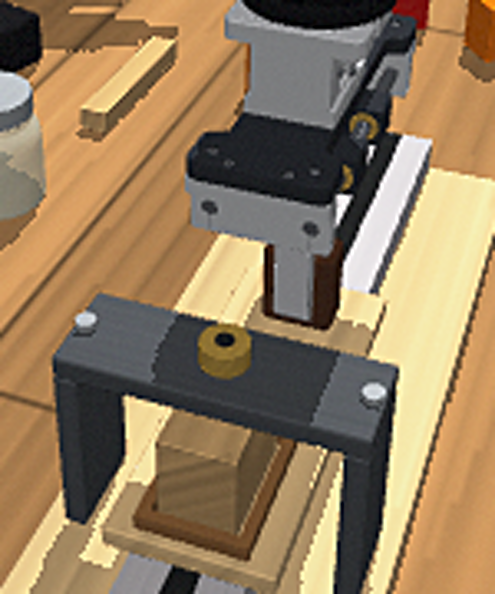

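View pics/top30.png

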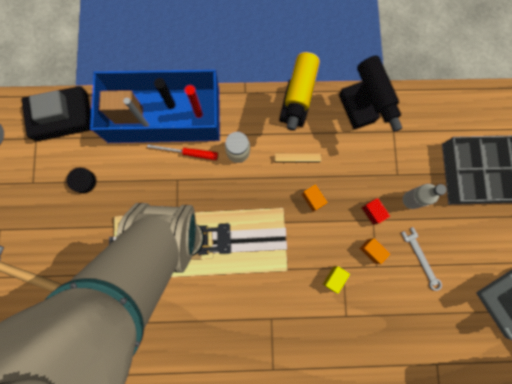

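Call:
{"fn": "jog_arm", "kwargs": {"plan": [[0,0,0,0,0,0,1],[0,0,0,0,0,0,1],[0,0,0,0,0,0,1],[0,0,0,0,0,0,1],[0,0,0,0,0,0,1],[0,0,0,0,0,0,1],[0,0,0,0,0,0,1],[0,0,0,0,0,0,1],[0,0,0,0,0,0,1],[0,0,0,0,0,0,1]]}}

```text
clock: 26.9
ee_pos: [479.1, 50.7, 45.1]
orientation: [[-0.0, 0.024, -1.0], [0.0, -1.0, -0.024], [-1.0, -0.0, 0.0]]
wrist_force: [1.0, 3.8, 3.5]
opening: 0.251
```

The force is creeping as the controller integrates, so I'll trim 0.4 mm forward and hold.

Call:
{"fn": "jog_arm", "kwargs": {"plan": [[0,-0.05,0,0,0,0,1],[0,-0.05,0,0,0,0,1],[0,-0.05,0,0,0,0,1],[0,-0.05,0,0,0,0,1],[0,-0.05,0,0,0,0,1]]}}

```text
clock: 27.4
ee_pos: [479.1, 50.7, 45.1]
orientation: [[-0.0, 0.024, -1.0], [-0.0, -1.0, -0.024], [-1.0, 0.0, 0.0]]
wrist_force: [0.6, 1.8, 4.0]
opening: 0.25
```

Call:
{"fn": "jog_arm", "kwargs": {"plan": [[0,0,0,0,0,0,1],[0,0,0,0,0,0,1],[0,0,0,0,0,0,1],[0,0,0,0,0,0,1],[0,0,0,0,0,0,1],[0,0,0,0,0,0,1],[0,0,0,0,0,0,1],[0,0,0,0,0,0,1],[0,0,0,0,0,0,1],[0,0,0,0,0,0,1]]}}

```text
clock: 28.4
ee_pos: [479.2, 50.7, 45.1]
orientation: [[-0.0, 0.024, -1.0], [-0.0, -1.0, -0.024], [-1.0, 0.0, 0.0]]
wrist_force: [-1.0, -0.2, 3.4]
opening: 0.251
```

```bash
python3 - <<'E'
from cell import arm, close_job
s=arm.get_state(); print(s['clock'],s['ee_pos'].round(2),s['wrist_force'].round(2),s['opening'])
print(close_job())
E
```

```text
28.4 [479.17  50.71  45.09] [-1.02 -0.19  3.44] 0.25126818223894853
the job is handed in; nothing more can be done
None
```

I set the wooden block in the carriage's pocket, released it and took the carriage by its handle. I then slid it under the bridge until the ball dropped into its notch. The job was handed in at 28.4 s, still gripping the handle; no verdict was reported.

**Block:** its top was flat at 102.7 mm before sliding. The last picture shows it upright in the pocket under the bridge.

**Notch:** the draw-in was felt from about y = 46 mm and peaked near 7 N, and the carriage settled at about y = 50.7 mm. By my estimate that is a carriage reading of 0.175. A 1 mm forward push met 4 N of resistance. I did not read the ball pin itself, because it was hard to see with the gripper in the way. At hand-in there was about 0 N along the rail and 3 N vertically.

**Other objects:** the jar, the screwdriver and the thin strip look unmoved in the last top view. I did not measure them.

**Disagreements:**
- **Fingertip height:** the reported TCP height did not match the cameras. They put the fingertips about 16 mm above the TCP rather than 11 mm below it, so I worked from the measured fingertip height.
- **Force drift:** the force at the handle drifted slowly while holding. I trimmed the position before handing in so that it stayed near zero. The drift along the rail was about 2 N per second in the last second before hand-in, well under the notch's 9 N hold.

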